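# Lids back on the stock pots

### The arm

A 6-joint arm with a two-finger parallel gripper is mounted at the origin on the work surface. World frame = base frame: x ahead of the robot, y to its left, z up, the work surface at z = 0. Lengths are in m, angles in rad, forces in N, time in s.
With the tool pointing down it reaches from about 0.25 to 0.775 m from the base axis. Payload 4 kg.
Tool frame: the origin (TCP) lies on the centre line of the jaws, within the pads' length; the fingertips stand 25 mm ahead of it and the grasp point (between the pads) lies 6 mm ahead of it; z points along the fingers, y is the line along which they close (so a half turn about z gives the same grasp; the last joint's range is limited). The gripper opens to 94 mm and grips with 3 to 60 N. Pads are 16 mm wide; open, the fingers measure 119 mm over their backs; the gripper's body (75 mm by 177 mm) begins 78 mm behind the grasp point.
Start: joints at [1.106, 0.087, 1.371, -0, 1.684, -0.103], TCP at [0.195, 0.514, 0.231] pointing down, gripper open.
Joint ranges: [-3.1, 3.1], [-0.76, 2.03], [0.27, 2.55], [-1.08, 4.22], [0.17, 2.65], [-2.57, 2.57]. Speed limits (rad/s): [2.79, 2.79, 3.14, 3.14, 3.14, 3.14].

### API

Orientations are given as [roll, pitch, yaw] about the fixed x, y, z axes, in that order (R = Rz(yaw) Ry(pitch) Rx(roll)).
In Python, from bench import robot, imaging gives the robot as it stands. The module is installed in compiled form; this text tells all that it offers.
- The arm moves only by the tool drive_tool, never from a script. Its argument "series" is a list of rows, each a list of 3 entries, a list of its own where there are three numbers: the finger opening in m, from 0 to 0.094, then the shift along the tool's x, y, z in m, then the turn, a rotation vector about the tool's x, y, z in rad. A call has 1 to 5 rows; each row is the pose to reach, as a shift and turn from the pose commanded when the call began, along the tool's axes at that moment; what a row does not reach only later rows make up. A row lasts 1/8 s, in which the tool goes at most 62.5 mm and 10.7 degrees, less where a joint would pass 70% of its speed; a pose out of reach is approached as far as the arm can. A call with a gripper value outside its range is refused whole. The fingers move at their own pace and stop on an object; the grip force is fixed at half the most. Time passes only in rows, so rows that repeat a pose let the fingers close. It gives the time, the measured TCP pose, the force, the opening and the grip force at its end, in the units of the state.
- robot.get_obs(): the state, without advancing time (a new reading comes with each control period).
- imaging.snapshot(name): name is "side" or "top"; returns the picture (384x512x3 uint8, red, green, blue); there is no depth.
- imaging.get_calibration(name): a dict with "intrinsics" (3x3 intrinsics, pixels), "k1" (the pictures are not rectified: a ray, as slopes to the right and down, at radius r is drawn at 1 + k1 r^2 times it, then the intrinsics apply), "position" and "rotation" of the camera in the world. Camera axes: x right, y up, looking along -z (the intrinsics and any distortion apply to the point x, -y, -z); pixel columns grow to the right and rows downward; lengths in m; the calibration is good to about 2 mm. A picture is of the moment at which its call begins. get_calibration takes no time and is no camera call.
- robot.close_job(): hands the job in; it is judged then, once.
The state is a dict: "time": time; "joint_positions": joint angles; "qvel": joint speeds; "joint_torque": joint torques, N m; "tool_pos": TCP position; "ee_rot": TCP orientation; "wrist_force": force on the tool from outside, world axes, zero at the start; "wrist_torque": the same for the moment, N m; "width": finger opening in m; "finger_force": force on a finger pad.
Only numpy, scipy, OpenCV 4.12 (cv2) and the standard library are available. Lean on these libraries where they do the work, as an engineer would, in place of code of your own. Each camera call takes 0.05 s, during which the arm holds its last target. There are 200 camera calls.

### The job

The four white stock pots have been refilled and their steel lids are still stacked on the bench. Take the stack apart and put every lid back on the pot of its own size, seated flat in the mouth. Set the lids down without letting any fall, and leave the pots, the brown bottle and the dental cast standing where they are.

Things in the scene. Friction and masses are not known exactly. Their poses are not given: they have to be found in the camera images.
- lid_s_mid (a point): Smallest lid: steel plate 56 mm across, 3 thick; upright black knob 28 mm diameter, 24 tall; tapered plug below, 36 to 28 diameter, 8 deep. Point: on its axis, half-way up its 35 mm; knob's top 17.5 above it, plate's upper face 6.5 below, plate's lower face (rests on the rim) 9.5 below, plug's underside 17.5 below. z up. Loose, 60 g. Top of the stack, rests on the next lid's knob.
- lid_m_mid (a point): Second smallest lid: steel plate 70 mm across, 3 thick; upright black knob 28 mm diameter, 24 tall; tapered plug below, 50 to 42 diameter, 8 deep. Point: on its axis, half-way up its 35 mm; knob's top 17.5 above it, plate's upper face 6.5 below, plate's lower face (rests on the rim) 9.5 below, plug's underside 17.5 below. z up. Loose, 90 g. In the stack, rests on the next larger lid's knob.
- lid_l_mid (a point): Second largest lid: steel plate 84 mm across, 3 thick; upright black knob 28 mm diameter, 24 tall; tapered plug below, 64 to 56 diameter, 8 deep. Point: on its axis, half-way up its 35 mm; knob's top 17.5 above it, plate's upper face 6.5 below, plate's lower face (rests on the rim) 9.5 below, plug's underside 17.5 below. z up. Loose, 120 g. In the stack, rests on the next larger lid's knob.
- lid_xl_mid (a point): Largest lid: steel plate 98 mm across, 3 thick; upright black knob 28 mm diameter, 24 tall; tapered plug below, 78 to 70 diameter, 8 deep. Point: on its axis, half-way up its 35 mm; knob's top 17.5 above it, plate's upper face 6.5 below, plate's lower face (rests on the rim) 9.5 below, plug's underside 17.5 below. z up. Loose, 160 g. Bottom of the stack, on the bench.
- pot_s: The smallest pot: white ceramic, round, open, 54 mm outside diameter, 46 mm inside, 60 mm high, part filled with small stock that lies below half height. Origin: centre of its underside, z up; the rim is 60 mm above. Its lid is the 56 mm one, whose plug enters the mouth with 5 mm play all round. Loose, about 300 g.
- pot_m: The second smallest pot: white ceramic, round, open, 68 mm outside diameter, 60 mm inside, 85 mm high, part filled with small stock that lies below half height. Origin: centre of its underside, z up; the rim is 85 mm above. Its lid is the 70 mm one, whose plug enters the mouth with 5 mm play all round. Loose, about 420 g.
- pot_l: The second largest pot: white ceramic, round, open, 82 mm outside diameter, 74 mm inside, 70 mm high, part filled with small stock that lies below half height. Origin: centre of its underside, z up; the rim is 70 mm above. Its lid is the 84 mm one, whose plug enters the mouth with 5 mm play all round. Loose, about 500 g.
- pot_xl: The largest pot: white ceramic, round, open, 96 mm outside diameter, 88 mm inside, 95 mm high, part filled with small stock that lies below half height. Origin: centre of its underside, z up; the rim is 95 mm above. Its lid is the 98 mm one, whose plug enters the mouth with 5 mm play all round. Loose, about 700 g.
- cast: Bystander: a terracotta dental cast with a row of pale teeth, about 46 x 52 mm and 30 mm high, standing loose among the pots. Origin: centre of its underside.
- bottle: Bystander: a brown glass bottle with black cap, 42 mm diameter, 85 mm high, standing loose among the pots. Origin: centre of its underside.
There are look-alikes about, which are no part of the job. Leave any pink or purple look-alike of the pot_s alone. Leave any purple look-alike of the part that bears lid_m_mid alone.

How it is judged:
At the end, for the whole second after the job is handed in: Each of the four lids lies on the pot of its own size: axis within 8 mm of the pot's, plate down on the rim (height within 2.5 mm), level within 0.06 rad, at rest; every pot upright and within 30 mm of where it stood at the start (horizontal distance between lid_s_mid and pot_s below 0.008 m and z of lid_s_mid in the frame of pot_s between 0.067 and 0.072 m and angle between each of lid_s_mid, pot_s, lid_m_mid, pot_m, lid_l_mid, pot_l, lid_xl_mid, pot_xl's own z axis and vertical below 0.06 rad and linear speed of each of lid_s, lid_m, lid_l, lid_xl below 0.02 m/s and distance of each of pot_s, pot_m, pot_l, pot_xl from where it was at the start of the episode below 0.03 m and horizontal distance between lid_m_mid and pot_m below 0.008 m and z of lid_m_mid in the frame of pot_m between 0.092 and 0.097 m and horizontal distance between lid_l_mid and pot_l below 0.008 m and z of lid_l_mid in the frame of pot_l between 0.077 and 0.082 m and horizontal distance between lid_xl_mid and pot_xl below 0.008 m and z of lid_xl_mid in the frame of pot_xl between 0.102 and 0.107 m); the robot touches nothing.
It fails at once if a lid falls or is thrown: it moves faster than 0.7 m/s (a fall of 25 mm) while the fingers do not hold it ((linear speed of lid_s above 0.7 m/s and contact force between the fingers and lid_s below 0.5 N) or (linear speed of lid_m above 0.7 m/s and contact force between the fingers and lid_m below 0.5 N) or (linear speed of lid_l above 0.7 m/s and contact force between the fingers and lid_l below 0.5 N) or (linear speed of lid_xl above 0.7 m/s and contact force between the fingers and lid_xl below 0.5 N)).
It fails at once if a pot is shoved more than 30 mm or tipped (distance of any of pot_s, pot_m, pot_l, pot_xl from where it was at the start of the episode above 0.03 m or angle between any of pot_s, pot_m, pot_l, pot_xl's own z axis and vertical above 0.3 rad).
It fails at once if the brown bottle or the dental cast is shoved more than 20 mm or tipped (distance of any of cast, bottle from where it was at the start of the episode above 0.02 m or angle between any of cast, bottle's own z axis and vertical above 0.3 rad).
It also fails if it takes over 120 s, if anything falls off the work surface, if the arm or the gripper's body presses on something with over 40 N, if the wrist force passes 120 N, or if a joint passes its speed limit or range.

## Working session

There is one attempt and no reset: what is moved stays moved. The work goes in short steps, Python scripts to look and compute and a tool call to move; the robot and the scene stay as the last step left them, time stands still between calls to the robot, and variables do not carry over. Pictures are saved under pics/ and viewed, at most 14 in all, crops included, and the job is handed in when it is done.

Besides the shell and the picture viewer there is one more tool, called after ">>>" in YAML: its name, and indented under it one key for each argument. drive_tool: Moves the arm, as the interface text tells. Its arguments: {"type":"object","properties":{"series":{"type":"array"}},"required":["series"]}

```bash
mkdir -p pics
python3 - <<'E'
from bench import robot, imaging
import cv2, numpy as np
for n in("top","side"):
    im=imaging.snapshot(n); cv2.imwrite(f"pics/{n}0.png",cv2.resize(im[:,:,::-1],(800,600),interpolation=cv2.INTER_CUBIC)); np.save(f"{n}0.npy",im)
    print(n,imaging.get_calibration(n))
print(robot.get_obs())
E
```

```text
top {'intrinsics': array([[429.69988688,   0.        , 255.74409772],
       [  0.        , 429.69988688, 186.17487302],
       [  0.        ,   0.        ,   1.        ]]), 'k1': -0.1536736275898016, 'position': array([0.42840637, 0.01340963, 0.99661711]), 'rotation': array([ 0.12764102,  0.00933233, -1.59817254])}
side {'intrinsics': array([[464.51008763,   0.        , 251.19453024],
       [  0.        , 464.51008763, 190.93979909],
       [  0.        ,   0.        ,   1.        ]]), 'k1': -0.10612385622919113, 'position': array([ 0.41665597, -0.65497934,  0.80780924]), 'rotation': array([ 0.78020951, -0.00105984, -0.20012023])}
{'time': 0.1, 'joint_positions': array([ 1.10590379e+00,  8.78775615e-02,  1.37207973e+00, -1.53564694e-05,
        1.68359630e+00, -1.03080816e-01]), 'qvel': array([-0.00034829, -0.00263795, -0.00115166, -0.00174377,  0.00040459,
       -0.00061331]), 'joint_torque': array([ 1.93830332e-03, -3.41250622e+01, -3.03302908e+01,  7.20013515e-02,
        3.04231129e-02, -1.11903298e-04]), 'tool_pos': array([0.19448448, 0.5139975 , 0.22943497]), 'ee_rot': array([-3.13964055e+00, -1.86596109e-04,  2.77977904e+00]), 'wrist_force': array([ 0.175413  , -0.57142108,  0.76019944]), 'wrist_torque': array([-0.02734147, -0.03535103, -0.05232646]), 'finger_force': 0.0, 'width': 0.0941660636212049}
```

View pics/top0.png

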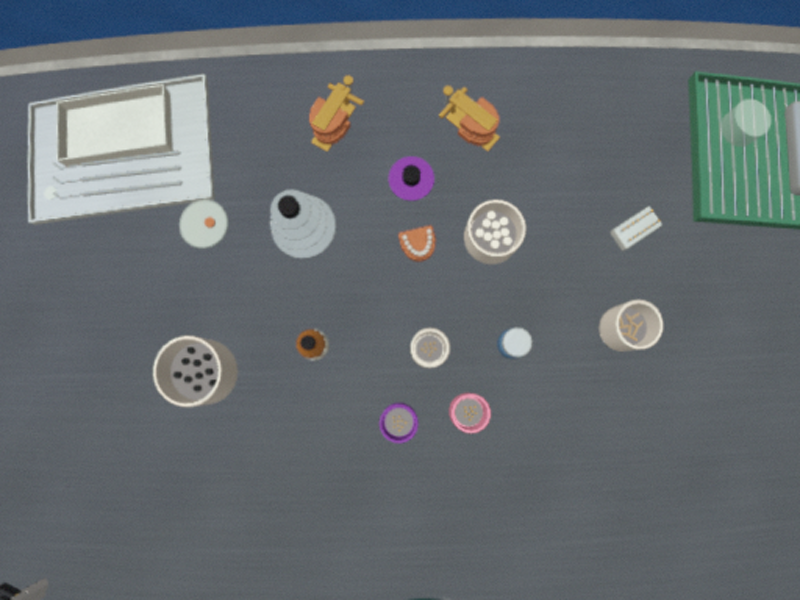

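View pics/side0.png

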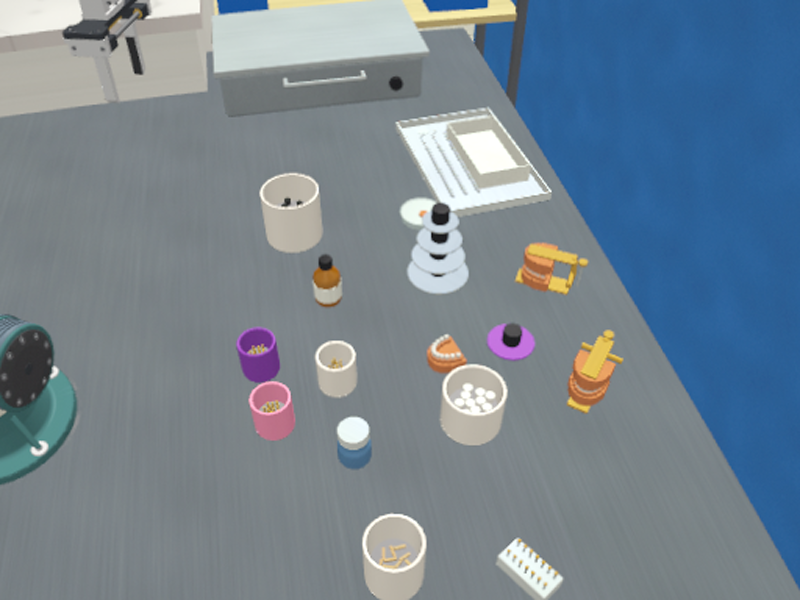

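The top view shows pots xl at (187,371), l at (495,230), s at (430,348) and m at (635,325), with the stack's knob at (289,207). The side view shows the same pots at (291,197), (474,397), (336,363) and (395,543), with the stack at about (440,240). Next I'll calculate positions and overlay them on crops.

```bash
cat > h.py <<'E'
import numpy as np, cv2
from scipy.spatial.transform import Rotation as Ro
from scipy.optimize import least_squares
from bench import robot, imaging
CAL={n:imaging.get_calibration(n) for n in("top","side")}
def proj(n,P):
    c=CAL[n]; p=(np.atleast_2d(P)-c["position"])@Ro.from_euler("xyz",c["rotation"]).as_matrix()
    s=np.c_[p[:,0],-p[:,1]]/-p[:,2:]; s=s*(1+c["k1"]*(s**2).sum(1,keepdims=True))
    K=c["intrinsics"]; return s@K[:2,:2].T+K[:2,2]
def at(n,uv,z):
    return least_squares(lambda q:proj(n,[*q,z])[0]-uv,[.45,0]).x
def ring(x,y,z,r,k=48):
    t=np.linspace(0,2*np.pi,k,endpoint=False); return np.c_[x+r*np.cos(t),y+r*np.sin(t),np.full(k,z)]
def tiles(name,n,im,items,half=30,S=260):
    # items: (centre xyz, [rings])
    out=[]
    for c,rings in items:
        u,v=np.round(proj(n,c)[0]).astype(int); f=S/(2*half)
        M=np.array([[f,0,-f*(u-half)+f/2-.5],[0,f,-f*(v-half)+f/2-.5]])
        t=cv2.warpAffine(im[:,:,::-1].copy(),M,(S,S),flags=cv2.INTER_CUBIC)
        for rg in rings:
            for p in proj(n,rg): cv2.circle(t,tuple(np.round(M[:,:2]@p+M[:,2]).astype(int)),1,(0,255,0),-1)
        cv2.putText(t,f"{u-half},{v-half}",(3,12),0,.4,(0,0,255)); out.append(t)
    while len(out)%3: out.append(np.zeros_like(out[0]))
    cv2.imwrite(name,np.vstack([np.hstack(out[i:i+3]) for i in range(0,len(out),3)]))
E
cat > m1.py <<'E'
from h import *
G={"xl":((187,371),(291,197),.095,.048),"l":((495,229),(474,397),.070,.041),"s":((430,348),(336,363),.060,.027),"m":((637,325),(395,543),.085,.034),
"knob":((289,207),(440,211),.140,.014)}
E_={}
for k,(a,b,z,r) in G.items():
    p=at("top",np.array(a)*.64-.18,z); q=at("side",np.array(b)*.64-.18,z); E_[k]=(*((p+q)/2),z,r); print(k,p.round(4),q.round(4))
x,y=E_["knob"][:2]
for n in("top","side"):
    its=[(E_[k][:3],[ring(*E_[k])]) for k in("xl","l","s","m")]
    its.append(((x,y,.08),[ring(x,y,.14,.014)]+[ring(x,y,zz,r) for zz,r in((.116,.028),(.081,.035),(.046,.042),(.011,.049))]))
    tiles(f"pics/t_{n}.png",n,np.load(n+"0.npy"),its)
E
python3 m1.py
```

```text
xl [0.443  0.3115] [0.4427 0.2945]
l [ 0.6322 -0.1179] [ 0.6285 -0.1314]
s [ 0.4679 -0.0209] [ 0.4663 -0.0333]
m [ 0.4891 -0.308 ] [ 0.4894 -0.312 ]
knob [0.6546 0.1615] [0.6531 0.1569]
```

View pics/t_top.png

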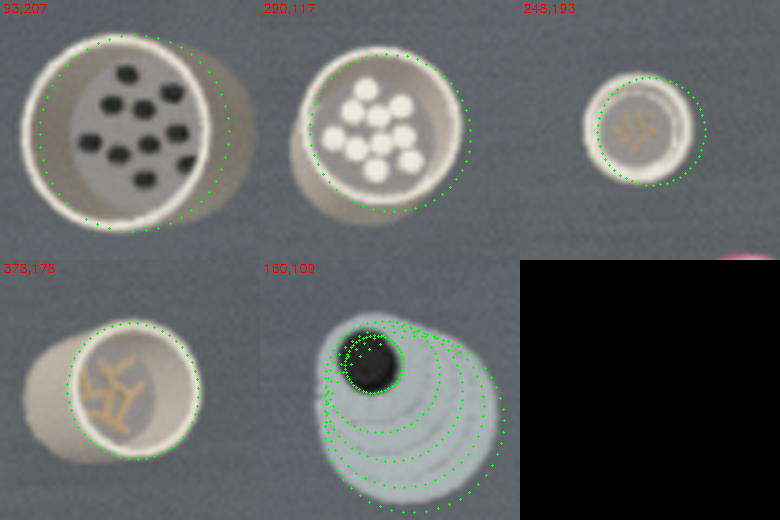

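View pics/t_side.png

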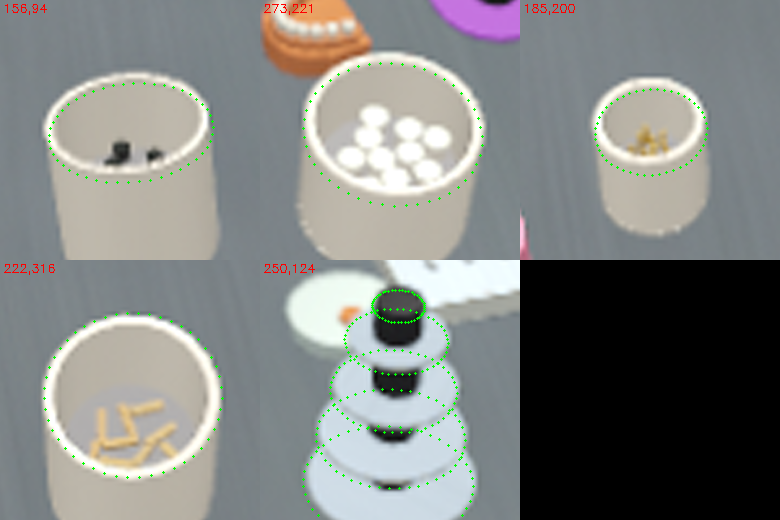

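```bash
cat > m2.py <<'E'
from h import *
T={"xl":((93,207,115.5,132),(156,94,128.5,122.5),.095,.048),"l":((290,117,122.5,126),(273,221,134,123),.070,.041),"s":((248,193,118,127.5),(185,200,130,121),.060,.027),"m":((378,178,135,129),(222,316,131.5,135),.085,.034),"knob":((180,109,111,101.5),(250,124,138.5,46),.140,.014)}
f=260/60
for k,(a,b,z,r) in T.items():
    ab=[np.array([t[0]+(t[2]+.5)/f-.5,t[1]+(t[3]+.5)/f-.5]) for t in(a,b)]
    # ellipse centre of the drawn circle vs picture
    e=lambda n,q:(lambda P:(P.max(0)+P.min(0))/2)(proj(n,ring(*q,z,r)))
    sol=[least_squares(lambda q:e(n,q)-w,[.45,0]).x for n,w in zip(("top","side"),ab)]
    j=least_squares(lambda q:np.r_[e("top",q)-ab[0],e("side",q)-ab[1]],[.45,0]).x
    print(k,*[s.round(4) for s in sol],j.round(4))
# bystanders, rough (top view, cap/teeth tops)
for k,uv,z in(("bottle",(308,343),.085),("cast",(418,240),.03),("jar",(517,342),.05),("purplelid",(411,175),.03),("fakeP",(399,421),.06),("fakePink",(470,413),.06),("saucer",(203,224),.02)):
    print(k,at("top",np.array(uv)*.64-.18,z).round(3))
print(robot.get_obs()["tool_pos"])
E
python3 m2.py
```

```text
xl [0.4436 0.3125] [0.4425 0.3131] [0.4431 0.3126]
l [ 0.634 -0.121] [ 0.6328 -0.1186] [ 0.6333 -0.1198]
s [ 0.469  -0.0206] [ 0.4677 -0.0203] [ 0.4683 -0.0204]
m [ 0.49   -0.3111] [ 0.4887 -0.3099] [ 0.4892 -0.3103]
knob [0.6537 0.1191] [0.654  0.1592] [0.6517 0.1296]
bottle [0.478 0.146]
cast [ 0.628 -0.01 ]
jar [ 0.473 -0.145]
purplelid [ 0.727 -0.002]
fakeP [0.368 0.025]
fakePink [ 0.376 -0.073]
saucer [0.665 0.314]
[0.19448448 0.5139975  0.22943497]
```

The label on the knob tile reads 160, not 180, so both views put the stack at about (0.654, 0.160). The pots agree between views to 2 mm. I'll move above the stack and turn so the tool axes line up with the world axes.

>>> drive_tool:
  series:
    - [0.094,[-0.055,-0.017,-0.03],[0,0,0.18]]
    - [0.06,[-0.11,-0.034,-0.03],[0,0,0.36]]
    - [0.06,[-0.165,-0.05,-0.03],[0,0,0.54]]
    - [0.06,[-0.22,-0.067,-0.03],[0,0,0.72]]
    - [0.06,[-0.275,-0.084,-0.03],[0,0,0.9]]

```text
time: 0.72
tool_pos: [0.4232, 0.3371, 0.26]
ee_rot: [-3.141, -0.0, 1.874]
wrist_force: [-0.0, 1.5, -0.1]
width: 0.0607
finger_force: 0.0
```

>>> drive_tool:
  series:
    - [0.06,[-0.05,0.033,0],[0,0,0.155]]
    - [0.06,[-0.1,0.067,0],[0,0,0.309]]
    - [0.06,[-0.15,0.1,0],[0,0,0.309]]
    - [0.06,[-0.2,0.134,0],[0,0,0.309]]
    - [0.06,[-0.239,0.166,0],[0,0,0.309]]

```text
time: 1.35
tool_pos: [0.6543, 0.1593, 0.2596]
ee_rot: [-3.14, 0.0, 1.569]
wrist_force: [0.3, 0.6, 0.1]
width: 0.0603
finger_force: 0.0
```

>>> drive_tool:
  series:
    - [0.06,[0,0,0],[0,0,0]]
    - [0.06,[0,0,0],[0,0,0]]

```text
time: 1.6
tool_pos: [0.6525, 0.1616, 0.2597]
ee_rot: [-3.14, -0.0, 1.571]
wrist_force: [0.2, 0.6, -0.1]
width: 0.0598
finger_force: 0.0
```

>>> drive_tool:
  series:
    - [0.06,[-0.001,0.001,0.04],[0,0,0]]
    - [0.06,[-0.001,0.001,0.08],[0,0,0]]
    - [0.06,[-0.001,0.001,0.105],[0,0,0]]
    - [0.06,[-0.001,0.001,0.116],[0,0,0]]
    - [0.06,[-0.001,0.001,0.116],[0,0,0]]

```text
time: 2.22
tool_pos: [0.6532, 0.1612, 0.1447]
ee_rot: [-3.141, -0.0, 1.572]
wrist_force: [-0.1, 0.4, 0.2]
width: 0.0598
finger_force: 0.0
```

```bash
cat > look.py <<'E'
from h import *
import sys
# look.py name x y z half : side + top crops around a point
nm,x,y,z,hf=sys.argv[1],*map(float,sys.argv[2:6]); hf=int(hf)
o=robot.get_obs(); print(o["tool_pos"].round(4),o["ee_rot"].round(3),o["wrist_force"].round(1),o["width"].round(4))
ims=[]
for n in("side","top"):
    im=imaging.snapshot(n); np.save(n+"_l.npy",im); tiles("pics/_.png",n,im,[((x,y,z),[])],hf,390); ims.append(cv2.imread("pics/_.png")[:,:390])
cv2.imwrite(f"pics/{nm}.png",np.hstack(ims))
E
python3 look.py g1 .6537 .16 .12 35
```

```text
Traceback (most recent call last):
  File "look.py", line 5, in <module>
    o=robot.get_obs(); print(o["tool_pos"].round(4),o["ee_rot"].round(3),o["wrist_force"].round(1),o["width"].round(4))
                                                                                                   ^^^^^^^^^^^^^^^^
AttributeError: 'float' object has no attribute 'round'
```

```bash
sed -i 's/o\["width"\].round(4)/o["width"]/' look.py; python3 look.py g1 .6537 .16 .12 35
```

```text
[0.6532 0.1612 0.1447] [-3.141 -0.     1.572] [-0.1  0.4  0.2] 0.059847723919878006
```

View pics/g1.png

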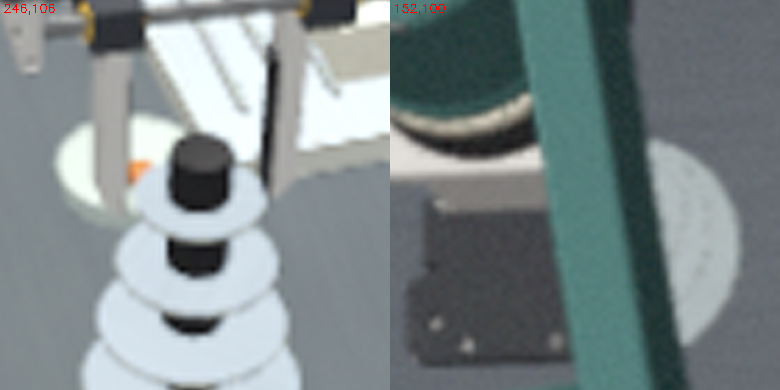

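The fingers straddle the knob: left one at column 113, right one at 283, knob at 201. The offset is about 1 mm. Closing now.

>>> drive_tool:
  series:
    - [0.02,[0,0.001,0.0015],[0,0,0]]
    - [0.02,[0,0.001,0.0015],[0,0,0]]
    - [0.02,[0,0.001,0.0015],[0,0,0]]
    - [0.02,[0,0.001,0.0015],[0,0,0]]
    - [0.02,[0,0.001,0.0015],[0,0,0]]

```text
time: 2.95
tool_pos: [0.6551, 0.1603, 0.1432]
ee_rot: [3.141, -0.0, 1.571]
wrist_force: [0.3, 0.7, 1.8]
width: 0.0276
finger_force: 30.0
```

>>> drive_tool:
  series:
    - [0.02,[0,0,-0.005],[0,0,0]]
    - [0.02,[0,0,-0.02],[0,0,0]]
    - [0.02,[0,0,-0.05],[0,0,0]]
    - [0.02,[0,0,-0.08],[0,0,0]]
    - [0.02,[0,0,-0.08],[0,0,0]]

```text
time: 3.58
tool_pos: [0.6566, 0.1606, 0.2279]
ee_rot: [3.133, -0.001, 1.571]
wrist_force: [0.1, 1.2, -0.4]
width: 0.0274
finger_force: 30.0
```

>>> drive_tool:
  series:
    - [0.02,[-0.03,-0.03,0],[0,0,0]]
    - [0.02,[-0.07,-0.072,0],[0,0,0]]
    - [0.02,[-0.111,-0.115,0],[0,0,0]]
    - [0.02,[-0.151,-0.157,0],[0,0,0]]
    - [0.02,[-0.181,-0.187,0],[0,0,0]]

```text
time: 4.2
tool_pos: [0.4657, -0.0218, 0.2218]
ee_rot: [-3.14, 0.0, 1.57]
wrist_force: [0.4, -0.4, -0.3]
width: 0.0273
finger_force: 30.0
```

>>> drive_tool:
  series:
    - [0.02,[0,0,0.04],[0,0,0]]
    - [0.02,[0,0,0.07],[0,0,0]]
    - [0.02,[0,0,0.09],[0,0,0]]
    - [0.02,[0,0,0.09],[0,0,0]]
    - [0.02,[0,0,0.09],[0,0,0]]

```text
time: 4.82
tool_pos: [0.4682, -0.0207, 0.1334]
ee_rot: [3.141, -0.0, 1.571]
wrist_force: [0.0, 0.3, -1.0]
width: 0.0271
finger_force: 30.0
```

```bash
python3 look.py p1 .4683 -.0204 .10 45
```

```text
[ 0.4682 -0.0207  0.1334] [ 3.141 -0.     1.571] [ 0.   0.3 -1. ] 0.02710439896071338
```

View pics/p1.png

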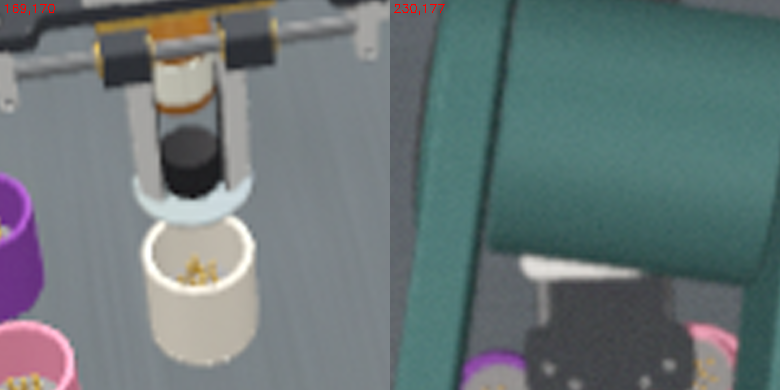

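The lid is held and lies over the pot: plate at (193,198), rim at (199,253), which is where the projection puts them. Lowering.

>>> drive_tool:
  series:
    - [0.02,[0,0,0.015],[0,0,0]]
    - [0.02,[0,0,0.03],[0,0,0]]
    - [0.02,[0,0,0.038],[0,0,0]]
    - [0.02,[0,0,0.042],[0,0,0]]
    - [0.02,[0,0,0.042],[0,0,0]]

```text
time: 5.55
tool_pos: [0.4681, -0.0207, 0.0909]
ee_rot: [3.141, -0.0, 1.571]
wrist_force: [0.3, 0.0, -0.7]
width: 0.0277
finger_force: 30.0
```

>>> drive_tool:
  series:
    - [0.02,[0,0,0.0005],[0,0,0]]
    - [0.02,[0,0,0.001],[0,0,0]]
    - [0.02,[0,0,0.0015],[0,0,0]]
    - [0.02,[0,0,0.0015],[0,0,0]]

```text
time: 6.05
tool_pos: [0.4683, -0.0207, 0.0903]
ee_rot: [3.141, 0.0, 1.571]
wrist_force: [-1.2, 0.2, 4.7]
width: 0.0273
finger_force: 30.0
```

Contact is at the expected height (4.7 N). I'll open and lift.

>>> drive_tool:
  series:
    - [0.06,[0,0,-0.001],[0,0,0]]
    - [0.06,[0,0,-0.001],[0,0,0]]
    - [0.06,[0,0,-0.001],[0,0,0]]
    - [0.06,[0,0,-0.001],[0,0,0]]
    - [0.06,[0,0,-0.001],[0,0,0]]

```text
time: 6.68
tool_pos: [0.4679, -0.0207, 0.0903]
ee_rot: [-3.141, -0.0, 1.571]
wrist_force: [0.2, 0.9, 0.3]
width: 0.0599
finger_force: 0.0
```

>>> drive_tool:
  series:
    - [0.06,[0,0,-0.03],[0,0,0]]
    - [0.06,[0,0,-0.09],[0,0,0]]
    - [0.06,[0,0,-0.13],[0,0,0]]
    - [0.06,[0,0,-0.13],[0,0,0]]

```text
time: 7.18
tool_pos: [0.47, -0.021, 0.2248]
ee_rot: [3.133, 0.001, 1.571]
wrist_force: [-0.0, -0.8, 0.2]
width: 0.0596
finger_force: 0.0
```

```bash
python3 look.py p2 .55 .08 .08 80
```

```text
[ 0.47   -0.021   0.2248] [3.133e+00 1.000e-03 1.571e+00] [-0.  -0.8  0.2] 0.059638338994629406
```

View pics/p2.png

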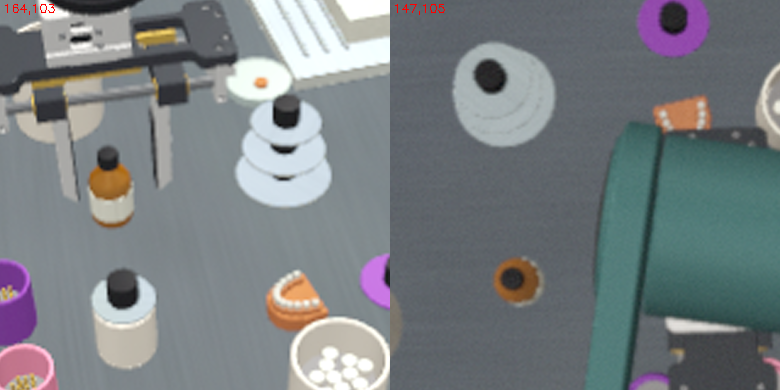

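Lid s is seated flat at (124,300) and the stack is undisturbed, with lid m's knob at (286,112). Next is lid m.

>>> drive_tool:
  series:
    - [0.06,[0.03,0.03,0],[0,0,0]]
    - [0.06,[0.07,0.072,0],[0,0,0]]
    - [0.06,[0.111,0.115,0],[0,0,0]]
    - [0.06,[0.151,0.157,0],[0,0,0]]
    - [0.06,[0.181,0.186,0],[0,0,0]]

```text
time: 7.9
tool_pos: [0.6542, 0.1619, 0.2164]
ee_rot: [-3.136, 0.001, 1.572]
wrist_force: [0.4, -0.6, 0.5]
width: 0.06
finger_force: 0.0
```

>>> drive_tool:
  series:
    - [0.06,[0,0,0.03],[0,0,0]]
    - [0.06,[0,0,0.07],[0,0,0]]
    - [0.06,[0,0,0.1],[0,0,0]]
    - [0.06,[0,0,0.11],[0,0,0]]
    - [0.06,[0,0,0.11],[0,0,0]]

```text
time: 8.52
tool_pos: [0.6531, 0.1601, 0.1088]
ee_rot: [-3.138, 0.0, 1.571]
wrist_force: [-0.1, 0.6, 0.7]
width: 0.0601
finger_force: 0.0
```

>>> drive_tool:
  series:
    - [0.02,[0,0.001,0.001],[0,0,0]]
    - [0.02,[0,0.001,0.001],[0,0,0]]
    - [0.02,[0,0.001,0.001],[0,0,0]]
    - [0.02,[0,0.001,0.001],[0,0,0]]
    - [0.02,[0,0.001,0.001],[0,0,0]]

```text
time: 9.15
tool_pos: [0.6553, 0.1604, 0.1103]
ee_rot: [3.14, -0.0, 1.571]
wrist_force: [-0.1, -0.7, 1.1]
width: 0.0269
finger_force: 29.9
```

>>> drive_tool:
  series:
    - [0.02,[0,0,-0.005],[0,0,0]]
    - [0.02,[0,0,-0.02],[0,0,0]]
    - [0.02,[0,0,-0.06],[0,0,0]]
    - [0.02,[0,0,-0.1],[0,0,0]]
    - [0.02,[0,0,-0.115],[0,0,0]]

```text
time: 9.78
tool_pos: [0.6562, 0.1605, 0.2291]
ee_rot: [3.135, -0.001, 1.571]
wrist_force: [0.3, -0.4, -1.1]
width: 0.0273
finger_force: 29.9
```

>>> drive_tool:
  series:
    - [0.02,[-0.03,-0.011,0],[0,0,0]]
    - [0.02,[-0.08,-0.028,0],[0,0,0]]
    - [0.02,[-0.135,-0.048,0],[0,0,0]]
    - [0.02,[-0.19,-0.067,0],[0,0,0]]
    - [0.02,[-0.245,-0.086,0],[0,0,0]]

```text
time: 10.4
tool_pos: [0.5677, -0.0862, 0.2236]
ee_rot: [-3.14, -0.0, 1.571]
wrist_force: [1.0, 0.2, -0.6]
width: 0.0269
finger_force: 29.9
```

>>> drive_tool:
  series:
    - [0.02,[-0.055,-0.019,0],[0,0,0]]
    - [0.02,[-0.11,-0.038,0],[0,0,0]]
    - [0.02,[-0.165,-0.058,0],[0,0,0]]
    - [0.02,[-0.205,-0.072,0],[0,0,0]]
    - [0.02,[-0.226,-0.08,0],[0,0,0]]

```text
time: 11.02
tool_pos: [0.4875, -0.3127, 0.2234]
ee_rot: [-3.14, -0.001, 1.568]
wrist_force: [-0.2, 0.7, -0.6]
width: 0.0273
finger_force: 29.9
```

>>> drive_tool:
  series:
    - [0.02,[0,0,0.02],[0,0,0]]
    - [0.02,[0,0,0.05],[0,0,0]]
    - [0.02,[0,0,0.068],[0,0,0]]
    - [0.02,[0,0,0.068],[0,0,0]]
    - [0.02,[0,0,0.068],[0,0,0]]

```text
time: 11.65
tool_pos: [0.4895, -0.3109, 0.1575]
ee_rot: [3.14, 0.001, 1.571]
wrist_force: [-0.0, 0.2, 0.2]
width: 0.0273
finger_force: 29.9
```

```bash
python3 look.py p3 .4892 -.3103 .11 45
```

```text
[ 0.4895 -0.3109  0.1575] [3.140e+00 1.000e-03 1.571e+00] [-0.   0.2  0.2] 0.02732268042194701
```

View pics/p3.png

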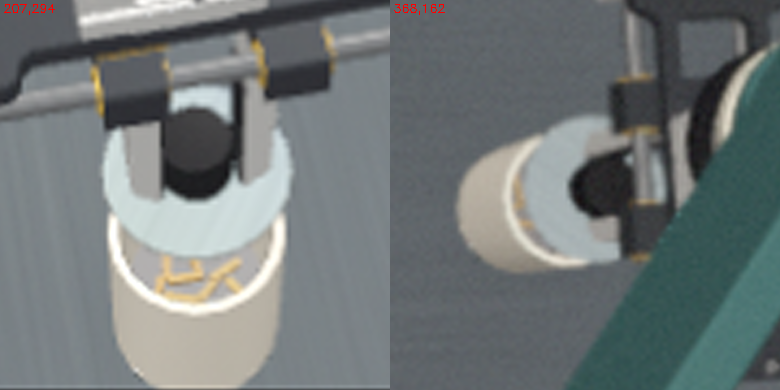

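Lid m is centred over pot m (plate centre about (198,170), rim centre about (197,238) in the side crop). Lowering.

>>> drive_tool:
  series:
    - [0.02,[0,0,0.015],[0,0,0]]
    - [0.02,[0,0,0.03],[0,0,0]]
    - [0.02,[0,0,0.037],[0,0,0]]
    - [0.02,[0,0,0.04],[0,0,0]]
    - [0.02,[0,0,0.04],[0,0,0]]

```text
time: 12.38
tool_pos: [0.4884, -0.3104, 0.1171]
ee_rot: [-3.14, -0.001, 1.571]
wrist_force: [-2.1, 1.5, 4.5]
width: 0.0273
finger_force: 30.0
```

>>> drive_tool:
  series:
    - [0.02,[0,0,0.0005],[0,0,0]]
    - [0.02,[0,0,0.001],[0,0,0]]
    - [0.02,[0,0,0.001],[0,0,0]]

```text
time: 12.75
tool_pos: [0.4885, -0.3104, 0.117]
ee_rot: [-3.141, -0.0, 1.571]
wrist_force: [-3.2, 3.1, 8.5]
width: 0.0273
finger_force: 30.0
```

Seated at .117, as predicted. Releasing.

>>> drive_tool:
  series:
    - [0.06,[0,0,-0.0015],[0,0,0]]
    - [0.06,[0,0,-0.0015],[0,0,0]]
    - [0.06,[0,0,-0.0015],[0,0,0]]
    - [0.06,[0,0,-0.0015],[0,0,0]]
    - [0.06,[0,0,-0.0015],[0,0,0]]

```text
time: 13.38
tool_pos: [0.489, -0.3107, 0.1167]
ee_rot: [-3.141, -0.0, 1.571]
wrist_force: [-0.6, -0.6, -0.0]
width: 0.0601
finger_force: 0.0
```

>>> drive_tool:
  series:
    - [0.06,[0,0,-0.03],[0,0,0]]
    - [0.06,[0,0,-0.09],[0,0,0]]
    - [0.06,[0.03,0.01,-0.108],[0,0,0]]
    - [0.06,[0.08,0.028,-0.108],[0,0,0]]
    - [0.06,[0.135,0.048,-0.108],[0,0,0]]

```text
time: 14.0
tool_pos: [0.5375, -0.175, 0.2256]
ee_rot: [3.14, 0.001, 1.569]
wrist_force: [0.2, -0.0, 1.3]
width: 0.06
finger_force: 0.0
```

>>> drive_tool:
  series:
    - [0.06,[0.057,0.02,0],[0,0,0]]
    - [0.06,[0.115,0.04,0],[0,0,0]]
    - [0.06,[0.172,0.06,0],[0,0,0]]
    - [0.06,[0.23,0.08,0],[0,0,0]]
    - [0.06,[0.28,0.098,0],[0,0,0]]

```text
time: 14.62
tool_pos: [0.6354, 0.1066, 0.2249]
ee_rot: [3.141, -0.0, 1.572]
wrist_force: [1.2, -0.0, -0.9]
width: 0.0598
finger_force: 0.0
```

>>> drive_tool:
  series:
    - [0.06,[0.035,0.012,0],[0,0,0]]
    - [0.06,[0.055,0.019,0],[0,0,0]]
    - [0.06,[0.055,0.019,0],[0,0,0]]
    - [0.06,[0.055,0.019,0],[0,0,0]]

```text
time: 15.12
tool_pos: [0.6539, 0.1579, 0.2251]
ee_rot: [-3.141, 0.001, 1.569]
wrist_force: [0.2, -0.2, 0.2]
width: 0.0598
finger_force: 0.0
```

```bash
python3 look.py p4 .57 -.1 .05 110
```

```text
[0.6539 0.1579 0.2251] [-3.141e+00  1.000e-03  1.569e+00] [ 0.2 -0.2  0.2] 0.05981066419985739
```

View pics/p4.png

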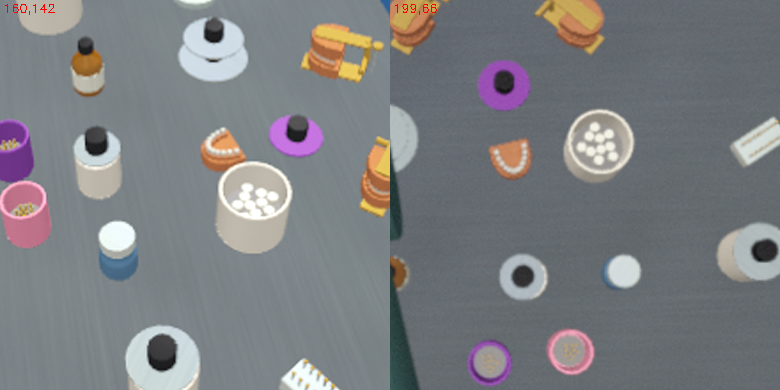

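Lids s and m are seated and level (top view (523,277) and (763,250)). Two lids remain in the stack at (213,45), centred. Next is lid l.

>>> drive_tool:
  series:
    - [0.06,[0.001,0,0.04],[0,0,0]]
    - [0.06,[0.002,0,0.09],[0,0,0]]
    - [0.06,[0.002,0,0.13],[0,0,0]]
    - [0.06,[0.002,0,0.15],[0,0,0]]
    - [0.06,[0.002,0,0.15],[0,0,0]]

```text
time: 15.85
tool_pos: [0.654, 0.1605, 0.0749]
ee_rot: [-3.141, 0.0, 1.57]
wrist_force: [0.2, -0.1, 0.0]
width: 0.06
finger_force: 0.0
```

>>> drive_tool:
  series:
    - [0.06,[0,0,0],[0,0,0]]

```text
time: 15.98
tool_pos: [0.655, 0.1611, 0.077]
ee_rot: [3.138, -0.001, 1.57]
wrist_force: [0.1, -0.0, 0.2]
width: 0.06
finger_force: 0.0
```

>>> drive_tool:
  series:
    - [0.02,[-0.0005,0,0.002],[0,0,0]]
    - [0.02,[-0.0005,0,0.002],[0,0,0]]
    - [0.02,[-0.0005,0,0.002],[0,0,0]]
    - [0.02,[-0.0005,0,0.002],[0,0,0]]
    - [0.02,[-0.0005,0,0.002],[0,0,0]]

```text
time: 16.6
tool_pos: [0.6544, 0.1609, 0.0733]
ee_rot: [3.14, -0.0, 1.571]
wrist_force: [0.6, 0.3, 0.7]
width: 0.0274
finger_force: 30.0
```

>>> drive_tool:
  series:
    - [0.02,[0,0,-0.005],[0,0,0]]
    - [0.02,[0,0,-0.02],[0,0,0]]
    - [0.02,[0,0,-0.06],[0,0,0]]
    - [0.02,[0,0,-0.11],[0,0,0]]
    - [0.02,[0,0,-0.145],[0,0,0]]

```text
time: 17.23
tool_pos: [0.6544, 0.1609, 0.2222]
ee_rot: [3.137, -0.001, 1.571]
wrist_force: [0.5, 0.9, -1.2]
width: 0.0275
finger_force: 30.0
```

>>> drive_tool:
  series:
    - [0.02,[-0.045,-0.004,0],[0,0,0]]
    - [0.02,[-0.105,-0.008,0],[0,0,0]]
    - [0.02,[-0.165,-0.012,0],[0,0,0]]
    - [0.02,[-0.225,-0.017,0],[0,0,0]]
    - [0.02,[-0.28,-0.021,0],[0,0,0]]

```text
time: 17.85
tool_pos: [0.6325, -0.1212, 0.2193]
ee_rot: [3.14, 0.0, 1.571]
wrist_force: [1.0, 0.3, -1.4]
width: 0.0275
finger_force: 30.0
```

>>> drive_tool:
  series:
    - [0.02,[0,0,0.02],[0,0,0]]
    - [0.02,[0,0,0.055],[0,0,0]]
    - [0.02,[0,0,0.08],[0,0,0]]
    - [0.02,[0,0,0.08],[0,0,0]]
    - [0.02,[0,0,0.08],[0,0,0]]

```text
time: 18.48
tool_pos: [0.6337, -0.1193, 0.1399]
ee_rot: [3.139, 0.001, 1.571]
wrist_force: [-0.6, 0.0, -1.5]
width: 0.0273
finger_force: 30.0
```

```bash
python3 look.py p5 .6333 -.1198 .10 45
```

```text
[ 0.6337 -0.1193  0.1399] [3.139e+00 1.000e-03 1.571e+00] [-0.6  0.  -1.5] 0.027332228771602574
```

View pics/p5.png

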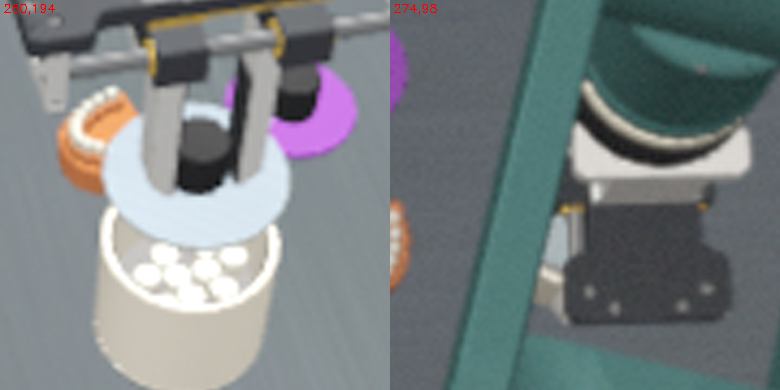

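Lid l is held level over pot l (plate column 196, rim column 190, consistent with the perspective lean). Lowering.

>>> drive_tool:
  series:
    - [0.02,[0,0,0.015],[0,0,0]]
    - [0.02,[0,0,0.03],[0,0,0]]
    - [0.02,[0,0,0.036],[0,0,0]]
    - [0.02,[0,0,0.039],[0,0,0]]
    - [0.02,[0,0,0.039],[0,0,0]]

```text
time: 19.2
tool_pos: [0.632, -0.119, 0.1003]
ee_rot: [-3.14, -0.0, 1.571]
wrist_force: [-3.9, 1.3, 6.2]
width: 0.0278
finger_force: 30.0
```

>>> drive_tool:
  series:
    - [0.02,[0,0,0.0005],[0,0,0]]
    - [0.02,[0,0,0.001],[0,0,0]]
    - [0.02,[0,0,0.001],[0,0,0]]

```text
time: 19.58
tool_pos: [0.632, -0.119, 0.1002]
ee_rot: [-3.14, -0.0, 1.571]
wrist_force: [-5.2, 0.2, 8.9]
width: 0.0271
finger_force: 30.0
```

>>> drive_tool:
  series:
    - [0.06,[0,0,-0.001],[0,0,0]]
    - [0.06,[0,0,-0.001],[0,0,0]]
    - [0.06,[0,0,-0.001],[0,0,0]]
    - [0.06,[0,0,-0.001],[0,0,0]]
    - [0.06,[0,0,-0.001],[0,0,0]]

```text
time: 20.2
tool_pos: [0.633, -0.1192, 0.0987]
ee_rot: [-3.141, -0.0, 1.571]
wrist_force: [1.1, 0.3, 0.2]
width: 0.0599
finger_force: 0.0
```

>>> drive_tool:
  series:
    - [0.06,[0,0,-0.03],[0,0,0]]
    - [0.06,[0,0,-0.08],[0,0,0]]
    - [0.06,[0.03,0.002,-0.1],[0,0,0]]
    - [0.06,[0.085,0.006,-0.1],[0,0,0]]
    - [0.06,[0.14,0.011,-0.1],[0,0,0]]

```text
time: 20.82
tool_pos: [0.6443, 0.0218, 0.1997]
ee_rot: [3.14, -0.0, 1.569]
wrist_force: [0.8, -1.0, 0.4]
width: 0.0599
finger_force: 0.0
```

>>> drive_tool:
  series:
    - [0.06,[0.055,0.004,0],[0,0,0]]
    - [0.06,[0.11,0.008,0],[0,0,0]]
    - [0.06,[0.14,0.01,0],[0,0,0]]
    - [0.06,[0.14,0.01,0],[0,0,0]]
    - [0.06,[0.14,0.01,0],[0,0,0]]

```text
time: 21.45
tool_pos: [0.654, 0.1599, 0.1988]
ee_rot: [-3.141, 0.001, 1.57]
wrist_force: [0.5, -0.5, 0.5]
width: 0.0598
finger_force: 0.0
```

>>> drive_tool:
  series:
    - [0.06,[0,0,0.04],[0,0,0]]
    - [0.06,[0,0,0.08],[0,0,0]]
    - [0.06,[0,0,0.11],[0,0,0]]
    - [0.06,[0,0,0.12],[0,0,0]]
    - [0.06,[0,0,0.12],[0,0,0]]

```text
time: 22.08
tool_pos: [0.6541, 0.1596, 0.079]
ee_rot: [-3.141, 0.0, 1.569]
wrist_force: [0.2, -0.5, -0.1]
width: 0.0602
finger_force: 0.0
```

```bash
python3 look.py p6 .645 .06 .05 80
```

```text
[0.6541 0.1596 0.079 ] [-3.141  0.     1.569] [ 0.2 -0.5 -0.1] 0.06023102611942895
```

View pics/p6.png

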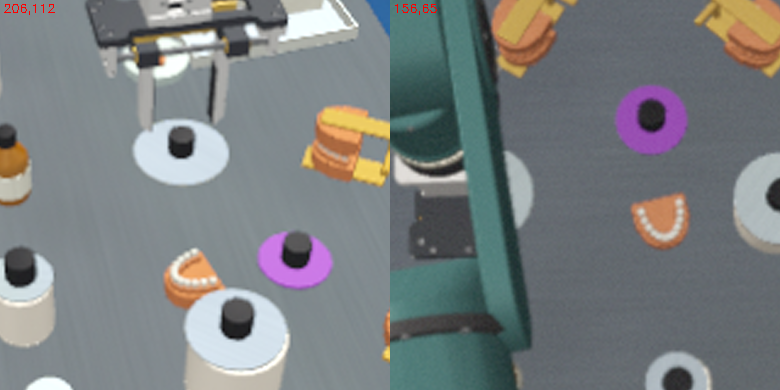

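Lid l is seated, and lid xl stands alone at (181,150) with the fingers centred over its knob. Grasping it.

>>> drive_tool:
  series:
    - [0.06,[0,0,0.02],[0,0,0]]
    - [0.06,[0,0,0.036],[0,0,0]]
    - [0.06,[0,0,0.0395],[0,0,0]]
    - [0.06,[0,0,0.0395],[0,0,0]]
    - [0.06,[0,0,0.0395],[0,0,0]]

```text
time: 22.8
tool_pos: [0.6544, 0.161, 0.0401]
ee_rot: [3.14, -0.0, 1.571]
wrist_force: [-0.0, -0.5, 0.1]
width: 0.06
finger_force: 0.0
```

>>> drive_tool:
  series:
    - [0.02,[0,0,0],[0,0,0]]
    - [0.02,[0,0,0],[0,0,0]]
    - [0.02,[0,0,0],[0,0,0]]
    - [0.02,[0,0,0],[0,0,0]]
    - [0.02,[0,0,0],[0,0,0]]

```text
time: 23.42
tool_pos: [0.6545, 0.1608, 0.0398]
ee_rot: [3.14, -0.0, 1.571]
wrist_force: [1.9, 0.8, 0.2]
width: 0.0274
finger_force: 30.0
```

>>> drive_tool:
  series:
    - [0.02,[0,0,-0.005],[0,0,0]]
    - [0.02,[0,0,-0.03],[0,0,0]]
    - [0.02,[0,0,-0.08],[0,0,0]]
    - [0.02,[0,0,-0.13],[0,0,0]]
    - [0.02,[0,0,-0.175],[0,0,0]]

```text
time: 24.05
tool_pos: [0.6534, 0.1608, 0.2161]
ee_rot: [-3.141, -0.0, 1.571]
wrist_force: [0.3, 0.1, -2.2]
width: 0.0273
finger_force: 30.0
```

>>> drive_tool:
  series:
    - [0.02,[0.023,-0.032,0],[0,0,0]]
    - [0.02,[0.057,-0.08,0],[0,0,0]]
    - [0.02,[0.093,-0.129,0],[0,0,0]]
    - [0.02,[0.128,-0.178,0],[0,0,0]]
    - [0.02,[0.152,-0.211,0],[0,0,0]]

```text
time: 24.68
tool_pos: [0.4401, 0.3138, 0.2143]
ee_rot: [-3.14, 0.0, 1.572]
wrist_force: [0.5, 0.2, -2.3]
width: 0.0275
finger_force: 30.0
```

>>> drive_tool:
  series:
    - [0.02,[0,0,0.02],[0,0,0]]
    - [0.02,[0,0,0.045],[0,0,0]]
    - [0.02,[0,0,0.05],[0,0,0]]
    - [0.02,[0,0,0.05],[0,0,0]]
    - [0.02,[0,0,0.05],[0,0,0]]

```text
time: 25.3
tool_pos: [0.4436, 0.313, 0.1658]
ee_rot: [3.14, -0.001, 1.571]
wrist_force: [-0.2, -0.8, -2.2]
width: 0.0274
finger_force: 30.0
```

```bash
python3 look.py p7 .4431 .3126 .11 45
```

```text
[0.4436 0.313  0.1658] [ 3.140e+00 -1.000e-03  1.571e+00] [-0.2 -0.8 -2.2] 0.027416956123762028
```

View pics/p7.png

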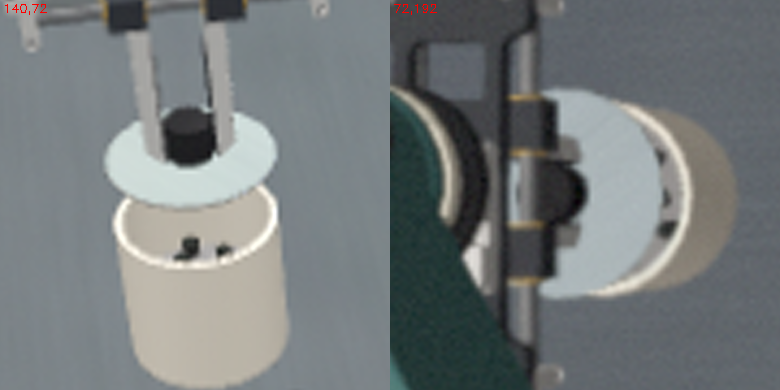

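Lid xl is level and centred over pot xl (plate (190,157), rim (197,225), with the pot's lean accounting for the difference). Lowering.

>>> drive_tool:
  series:
    - [0.02,[0,0,0.015],[0,0,0]]
    - [0.02,[0,0,0.03],[0,0,0]]
    - [0.02,[0,0,0.036],[0,0,0]]
    - [0.02,[0,0,0.0385],[0,0,0]]
    - [0.02,[0,0,0.0385],[0,0,0]]

```text
time: 26.02
tool_pos: [0.4421, 0.3125, 0.1266]
ee_rot: [-3.14, 0.001, 1.571]
wrist_force: [-3.8, -2.9, 5.0]
width: 0.0273
finger_force: 30.0
```

>>> drive_tool:
  series:
    - [0.02,[0,0,0.0005],[0,0,0]]
    - [0.02,[0,0,0.001],[0,0,0]]
    - [0.02,[0,0,0.001],[0,0,0]]

```text
time: 26.4
tool_pos: [0.4422, 0.3125, 0.1266]
ee_rot: [-3.14, 0.0, 1.571]
wrist_force: [-5.5, -4.1, 8.8]
width: 0.0274
finger_force: 30.0
```

>>> drive_tool:
  series:
    - [0.06,[0,0,-0.001],[0,0,0]]
    - [0.06,[0,0,-0.001],[0,0,0]]
    - [0.06,[0,0,-0.001],[0,0,0]]
    - [0.06,[0,0,-0.001],[0,0,0]]
    - [0.06,[0,0,-0.001],[0,0,0]]

```text
time: 27.02
tool_pos: [0.443, 0.3128, 0.1258]
ee_rot: [-3.142, -0.0, 1.571]
wrist_force: [-0.4, -0.5, -0.1]
width: 0.06
finger_force: 0.0
```

>>> drive_tool:
  series:
    - [0.06,[0,0,-0.03],[0,0,0]]
    - [0.06,[0,0,-0.08],[0,0,0]]
    - [0.06,[0.03,-0.03,-0.1],[0,0,0]]
    - [0.06,[0.07,-0.06,-0.1],[0,0,0]]
    - [0.06,[0.11,-0.1,-0.1],[0,0,0]]

```text
time: 27.65
tool_pos: [0.3427, 0.4238, 0.2265]
ee_rot: [3.14, -0.001, 1.569]
wrist_force: [-0.2, 0.3, -1.1]
width: 0.0601
finger_force: 0.0
```

>>> drive_tool:
  series:
    - [0.06,[0.03,-0.03,0],[0,0,0]]
    - [0.06,[0.05,-0.06,0],[0,0,0]]
    - [0.06,[0.05,-0.06,0],[0,0,0]]
    - [0.06,[0.05,-0.06,0],[0,0,0]]
    - [0.06,[0.05,-0.06,0],[0,0,0]]

```text
time: 28.28
tool_pos: [0.284, 0.4722, 0.226]
ee_rot: [3.141, 0.0, 1.569]
wrist_force: [0.6, -0.4, -0.3]
width: 0.0604
finger_force: 0.0
```

Run:
```python
from h import *
P={"xl":(.4431,.3126,.095,.048),"l":(.6333,-.1198,.070,.041),"s":(.4683,-.0204,.060,.027),"m":(.4892,-.3103,.085,.034)}
rows=[]
for n in("side","top"):
    im=imaging.snapshot(n)
    tiles("pics/_.png",n,im,[((x,y,z),[ring(x,y,z+.003,r+.001)]) for x,y,z,r in P.values()],34,195)
    t=cv2.imread("pics/_.png"); rows.append(np.hstack([t[:195],t[195:,:195]]))
cv2.imwrite("pics/final.png",np.vstack(rows))
```

```text
(no output)
```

View pics/final.png

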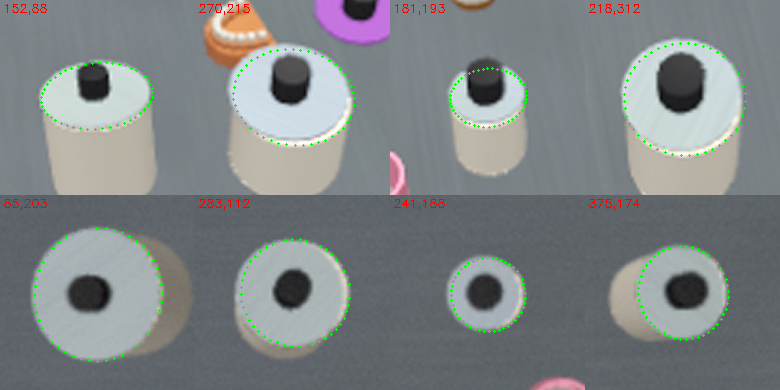

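All four lids lie flat on their own pots and match the expected rings at rim height. The small offsets on s and l are within the 5 mm plug play. Handing in.

```bash
python3 -c "
from bench import robot; print(robot.close_job())"
```

```text
the job is handed in; nothing more can be done
None
```

All four lids are seated flat on the pots of their own size and the job is handed in at about 28 s; no verdict came back, but the last pictures show every lid level on its rim, and the pots, bottle and cast appear where they stood.

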